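Put a lidded parts tub away, turned lid-down, behind the rack lip

ROBOT

A 6-joint arm with a two-finger parallel gripper is mounted at the origin on the work surface. World frame = base frame: x ahead of the robot, y to its left, z up, the work surface at z = 0. Lengths are in m, angles in rad, forces in N, time in s.
With the tool pointing down it reaches from about 0.4 to 0.825 m from the base axis. Payload 7 kg.
Tool frame: the origin (TCP) lies at the very end of the fingers, on their centre line; the grasp point (between the pads) lies arm.grip_point_offset behind it (arm.grip_point_offset is the distance from the TCP to the grasp point, in m); z points along the fingers, y is the line along which they close (so a half turn about z gives the same grasp; the last joint's range is limited). The gripper opens to 88 mm and grips with 3 to 60 N. Pads are 19 mm wide; open, the fingers measure 130 mm over their backs; the gripper's body (78 mm by 193 mm) begins 47 mm behind the grasp point.
Start: joints at [1.506, 0.359, 0.012, 0, -1.224, -0.288], TCP at [0.233, 0.633, 0.227] pointing down, gripper open.
Joint ranges: [-3.07, 3.07], [-1.43, 2.12], [-1.02, 1.25], [-3.03, 1.67], [-3.05, -0], [-3.03, 3.03]. Speed limits (rad/s): [2.39, 2.39, 3.01, 3.14, 3.14, 3.14].

INTERFACE

Orientations are given as [roll, pitch, yaw] about the fixed x, y, z axes, in that order (R = Rz(yaw) Ry(pitch) Rx(roll)).
In Python, from station import arm gives the robot as it stands.
- The arm moves only by the shell command python3 -m crank 'ROWS' [OPENING] [FORCE]. ROWS is JSON, a list of rows, each an object of numbers: "dx", "dy", "dz": the shift along the tool's x, y, z in cm; "wx", "wy", "wz": the turn, a rotation vector about the tool's x, y, z in degrees. A call has exactly 10 rows; each row is the pose to reach, as a shift and turn from the pose commanded when the call began, along the tool's axes at that moment; what a row does not reach only later rows make up. A row lasts 1/8 s, in which the tool goes at most 62.5 mm and 10.7 degrees, less where a joint would pass 70% of its speed; a pose out of reach is approached as far as the arm can. A call with a gripper value outside its range is refused whole. OPENING is the finger opening in cm, from 0 to 8.76, set as the call begins (- or left out, the last holds). The fingers move at their own pace and stop on an object; FORCE is the grip in N (left out, the last holds). Time passes only in rows, so rows that repeat a pose let the fingers close, or fill a call up. It gives the time, the measured TCP pose, the force, the opening and the grip force at its end, in the units of the state.
- arm.get_state(): the state, without advancing time (a new reading comes with each control period).
- arm.grab_frame(name): name is "side" or "top" or "wrist"; returns the picture (384x512x3 uint8, red, green, blue); there is no depth.
- arm.calibration(name): a dict with "fx", "fy", "cx", "cy" (pixels), "world_from_camera" (4x4, takes a point from camera to world coordinates). Camera axes: x right, y down, z forward; pixel columns grow to the right and rows downward; lengths in m; the calibration is good to about 2 mm. A picture is of the moment at which its call begins: read the wrist's pose just before it. calibration takes no time and is no camera call; for the wrist camera it gives the pose at the moment of the call.
- arm.job_done(): hands the job in; it is judged then, once.
Trained networks look in the newest picture that a camera, given by its name, has taken for a name from the list of things; names that differ only in an ending like _2 or _b are one class to them, and where a whole thing is asked for, a point or a joint stands for the part that bears it (a point fixed in the world has none). Each returns a list of dicts, best first, with "confidence" (0 to 1); they miss things now and then, are a little off and sometimes report something else, mostly with a low value. They report only what shows in the picture. A call takes as long as a camera call. They do not tell look-alikes from the thing itself.
- arm.find_in(camera, query): "centre" ([x, y, z] in m, in world coordinates, good to about 4 mm: the middle of the surface that is visible of it).
- arm.masks_of(camera, query): "pixels" (384x512 bool, what is visible of it).
- arm.mark_of(camera, query): "centre" ([x, y, z] in m, in world coordinates, good to about 4 mm: a listed point, or the origin of a listed thing).
The state is a dict: "t": time; "q": joint angles; "qd": joint speeds; "joint_efforts": joint torques, N m; "eef_pos": TCP position; "ee_rot": TCP orientation; "force": force on the tool from outside, world axes, zero at the start; "moment": the same for the moment, N m; "width": finger opening in m; "gripper_force": force on a finger pad.
Only numpy, scipy, OpenCV 4.12 (cv2) and the standard library are available. Lean on these libraries where they do the work, as an engineer would, in place of code of your own. Each camera call takes 0.05 s, during which the arm holds its last target. There are 200 camera calls.

TASK

Put the lidded parts tub away: pinch its loose lid and its base together, lift it off the low stand, and turn it over in the air with the lid held shut so that the lid faces down and nothing comes out. Lower it, without dropping it, behind the lip of the sloping rack, midway along the rack, and let go so that it leans with its lid flat against the rack's sloping back. Leave the other things on the counter where they are.

Things in the scene. Friction and masses are not known exactly. Their poses are not given: they have to be found in the camera images.
- tub: Grey plastic open box, 104 (x) x 134 (y) x 44 mm high (z), walls and floor 3 mm, 0.13-0.22 kg. Origin: centre of underside; z points to the mouth. At the start it leans on the low stand: z 45 degrees up, out from the stand's back; x down the slope; y level. 48 mm thick with the lid; can be pinched only along z, over its upper edge: the upper 58 of the 104 mm stand clear above the stand's back.
- tub_mid (a point): Centre of the tub, 22 mm from its underside along its z; axes as the tub.
- tub_rim (a point): Centre of the tub's mouth, 44 mm from its underside, level with the rim; axes as the tub.
- lid: White plastic lid lying loose on the tub (no clips): plate 114 (x) x 144 (y) x 4 mm, skirt 14 mm deep and 3 mm thick around the tub's outside with 2 mm play each side, 0.06 kg. Origin: centre of the plate's underside, at the tub's mouth centre when shut (up to 3 mm sideways). z points out of its top. A pinch of 30 to 40 N over lid and base does no harm and holds both.
- brick: Black power brick 48 (x) x 100 (y) x 30 mm (z), 0.11-0.25 kg, loose inside the closed tub (unseen), 11 mm play under the lid; it slides and knocks when the tub is turned. Origin: centre of its underside.
- rest: Low aluminium stand, fixed, 120 mm wide (y), no lip. Origin on the counter under its corner line; z up. Its back, a 6 mm plate, slopes down at 45 degrees towards its +x and ends 46 mm up the slope from a ledge, 24 mm deep, square to it. Behind the back are only two short posts below it and a foot plate 150 mm long, 6 mm thick.
- rest_corner (a point): On the low stand, where the back's face meets the ledge, mid-width, 50 mm above the counter. Axes as the stand. Up the slope is (-0.707, 0, 0.707), out from the back's face is (0.707, 0, 0.707).
- rack: Storage rack of sheet steel on a black foot, fixed, 190 mm wide (y), shaped like the low stand (45 degree back, down towards its +x, 46 mm up the slope) but with a ledge 62 mm deep and along its outer edge a lip, 5 mm thick, 25 mm up, parallel to the back. Origin on the counter under its corner line; z up. Rack and stand may swap sides.
- rack_corner (a point): On the rack, where the back's face meets the ledge, mid-width, 50 mm above the counter; axes as the rack. Up the slope is (-0.707, 0, 0.707), out from the back's face is (0.707, 0, 0.707).
- rack_seat (a point): Where the tub's centre (tub_mid) is when put away: 57 mm up the slope from the rack's corner, 26 mm out from the back, mid-width; axes as the rack. The lid is then flat on the back, the tub's z points 45 degrees down into the back, and it stands on the lid's skirt.
- jar: Bystander: closed jar, 60 mm across, 85 mm tall, standing on the counter. Origin: centre of its underside.
- driver: Bystander: screwdriver 170 mm long, lying on the counter. Origin: under its middle.
- carton: Bystander: small carton 60 x 100 x 45 mm high, lying on the counter. Origin: centre of its underside.
There are look-alikes about, which are no part of the job. Of the things like the tub, leave any that is red or turquoise; of the rest the larger one is meant.

How it is judged:
On the way, in this order (a step that is already met when the one before it is completed fails the run):
1. the tub is lifted at least 40 mm from its place in the fingers, lid shut (distance of tub from where it was at the start of the episode above 0.04 m and contact force between the fingers and tub above 1 N and contact force between the fingers and lid above 1 N and distance between lid and tub_rim below 0.007 m and contact force between tub and rest below 0.1 N), for 0.1 s.
2. the tub is turned over in the air, lid facing down (its base facing at least 30 degrees above level), one finger on the lid and one on the base, lid shut (angle between tub's own z axis and vertical above 2.09 rad and contact force between the fingers and tub above 1 N and contact force between the fingers and lid above 1 N and distance between lid and tub_rim below 0.007 m and contact force between rack and anything else below 0.1 N), for 0.2 s.
3. still held, the tub has been lowered behind the lip, to within 15 mm of its seat (distance between tub_mid and rack_seat below 0.025 m and z of tub_mid in the frame of rack_seat below 0.015 m and contact force between the fingers and tub above 0.5 N and angle between tub's own z axis and vertical above 2.09 rad), for 0.05 s.
At the end, for the whole second after the job is handed in: Tub released and at rest behind the rack lip, lid flat on the sloping back: centre within 14 mm of the seat in x and z, 20 mm along the rack, its z 127 to 143 degrees from upright, its y within 0.15 rad of the rack's, lid shut (within 7 mm of the mouth centre), brick inside (x of tub_mid in the frame of rack_seat between -0.014 and 0.014 m and z of tub_mid in the frame of rack_seat between -0.014 and 0.014 m and y of tub_mid in the frame of rack_seat between -0.02 and 0.02 m and angle between tub's own z axis and vertical between 2.22 and 2.5 rad and angle between the y axis of tub and the y axis of rack, either way round below 0.15 rad and distance between lid and tub_rim below 0.007 m and distance between brick and tub_mid below 0.06 m and linear speed of each of tub, lid below 0.02 m/s); the robot touches nothing.
It fails at once if the lid comes off or gapes (its centre more than 9 mm from the mouth's) (distance between lid and tub_rim above 0.009 m).
It fails at once if the brick comes out of the tub (distance between brick and tub_mid above 0.075 m).
It fails at once if a bystander is moved more than 30 mm (distance of any of jar, driver, carton from where it was at the start of the episode above 0.03 m).
It also fails if it takes over 43 s, if anything falls off the work surface, if the arm or the gripper's body presses on something with over 40 N, if the wrist force passes 120 N, or if a joint passes its speed limit or range.

## Working session

There is one attempt and no reset: what is moved stays moved. The work goes in short steps, Python scripts to look and compute and a shell command to move; the robot and the scene stay as the last step left them, time stands still between calls to the robot, and variables do not carry over. Pictures are saved under pics/ and viewed, at most 10 in all, crops included, and the job is handed in when it is done.

```bash
mkdir -p pics; ls; cat > h.py <<'E'
import numpy as np, cv2
from station import arm
from scipy.spatial.transform import Rotation as R
np.set_printoptions(precision=4,suppress=True)
def rot(s): return R.from_euler('xyz',s['ee_rot']).as_matrix()
E
python3 - <<'E'
from h import *
s=arm.get_state();print({k:np.round(v,3) for k,v in s.items()},arm.grip_point_offset)
for c in("side","top"):
    im=arm.grab_frame(c);cv2.imwrite(f'pics/{c}0.png',im[:,:,::-1])
    k=arm.calibration(c);print(c,k['fx'],k['world_from_camera'])
    for q in("tub","lid","rest_corner","rack_corner","rest","rack","jar","driver","carton"):
        f=arm.mark_of(c,q)
        W=np.linalg.inv(k['world_from_camera'])
        for d in f[:4]:
            p=W@np.r_[d['centre'],1];print(q,np.round(d['confidence'],2),np.round(d['centre'],3),'px',np.round([k['fx']*p[0]/p[2]+k['cx'],k['fy']*p[1]/p[2]+k['cy']]))
print(arm.get_state()['t'])
E
```

```text
pics
{'t': np.float64(0.0), 'q': array([ 1.506,  0.359,  0.011, -0.   , -1.224, -0.288]), 'qd': array([-0.001,  0.   , -0.001,  0.001, -0.   , -0.001]), 'joint_efforts': array([  0.   , -58.272,  29.305,   6.997,   0.007,  -0.   ]), 'eef_pos': array([0.233, 0.633, 0.226]), 'ee_rot': array([ 3.14 , -0.   , -0.353]), 'force': array([ 0.243, -0.774, -0.872]), 'moment': array([-0.019,  0.02 , -0.027]), 'gripper_force': np.float64(0.0), 'width': np.float64(0.087)} 0.0188
side 385.8704583022429 [[ 0.9909 -0.1027  0.087   0.4442]
 [-0.1345 -0.7273  0.673  -0.6898]
 [-0.0058 -0.6786 -0.7345  0.7951]
 [ 0.      0.      0.      1.    ]]
tub 0.82 [ 0.761 -0.232  0.043] px [363. 249.]
tub 0.79 [ 0.506 -0.192  0.087] px [251. 236.]
tub 0.66 [ 0.352 -0.165  0.035] px [184. 248.]
tub 0.61 [ 0.308 -0.323  0.033] px [164. 315.]
lid 0.79 [ 0.535 -0.182  0.115] px [263. 224.]
lid 0.32 [ 0.73  -0.    -0.004] px [322. 191.]
rack_corner 0.8 [0.566 0.226 0.051] px [252. 129.]
rest 0.82 [ 0.539 -0.177 -0.001] px [264. 251.]
rack 0.62 [ 0.565  0.229 -0.001] px [252. 142.]
jar 0.71 [ 0.618  0.018 -0.002] px [281. 189.]
driver 0.61 [ 0.432 -0.002 -0.003] px [215. 202.]
carton 0.72 [ 0.727 -0.001 -0.004] px [320. 191.]
top 428.44443551014183 [[-0.0165 -0.9977  0.0657  0.4658]
 [-0.9999  0.0166  0.0007 -0.025 ]
 [-0.0017 -0.0657 -0.9978  1.2048]
 [ 0.      0.      0.      1.    ]]
tub 0.87 [ 0.506 -0.19   0.088] px [320. 207.]
tub 0.87 [ 0.764 -0.232  0.046] px [331. 113.]
tub 0.74 [ 0.352 -0.166  0.036] px [310. 265.]
tub 0.66 [ 0.306 -0.325  0.035] px [369. 281.]
rest_corner 0.64 [ 0.543 -0.178  0.051] px [314. 194.]
rack_corner 0.94 [0.565 0.226 0.052] px [164. 188.]
rack 0.6 [ 0.566  0.228 -0.001] px [167. 190.]
jar 0.65 [0.621 0.019 0.002] px [241. 169.]
driver 0.7 [ 0.432  0.005 -0.003] px [247. 236.]
carton 0.92 [0.737 0.002 0.002] px [246. 128.]
1.0
```

View pics/side0.png

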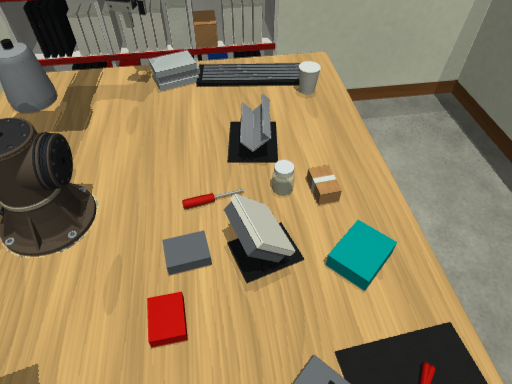

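View pics/top0.png

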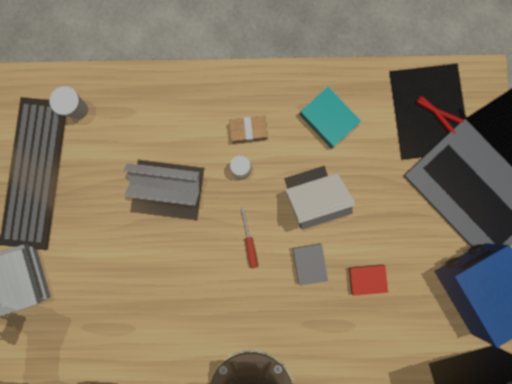

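Candidates like the tub, in the top view: the lidded one leaning on the stand at (320,205), a loose grey box at (310,263), red at (369,280) and turquoise at (330,115). The one on the stand is grey with a white lid and larger than the loose grey box, so it fits. I'll confirm it in a crop and measure the yaws.

```bash
cat > m.py <<'E'
from h import *
from scipy.optimize import minimize
print([a for a in dir(arm) if a[0]!='_'])
def proj(k,P):
    W=np.linalg.inv(k['world_from_camera']);p=P@W[:3,:3].T+W[:3,3]
    return np.c_[k['fx']*p[:,0]/p[:,2]+k['cx'],k['fy']*p[:,1]/p[:,2]+k['cy']]
ims={};ms={};ks={}
for c in("top","side"):
    ims[c]=arm.grab_frame(c);ks[c]=arm.calibration(c)
    f=arm.masks_of(c,"lid");print(c,[(round(d['confidence'],2),int(d['pixels'].sum()),np.argwhere(d['pixels']).mean(0).round()) for d in f])
    f=[d for d in f if np.hypot(*(np.argwhere(d['pixels']).mean(0)[::-1]-[(320,205),(262,225)][c=="side"]))<25]
    if f: ms[c]=f[0]['pixels']
    for q in("tub_mid","tub_rim","rest_corner","rack_seat","rack_corner"):
        print(q,[(round(d['confidence'],2),np.round(d['centre'],3)) for d in arm.mark_of(c,q)[:4]])
B=np.array([[x,y,z] for x in(-.057,.057) for y in(-.072,.072) for z in(-.014,.004)])
def pose(v):
    T=R.from_euler('zy',[v[3],np.pi/4]).as_matrix()  # tub axes: z 45 up out, x down slope
    return T,np.array(v[:3])
def cost(v):
    T,o=pose(v);s=0
    for c,m in ms.items():
        h=cv2.convexHull((proj(ks[c],B@T.T+o)*16).astype(np.int32))
        im=np.zeros((384,512),np.uint8);cv2.fillConvexPoly(im,h,255,cv2.LINE_AA,4)
        a=im/255.;s+=1-np.minimum(a,m).sum()/np.maximum(a,m).sum()
    return s
best=min((minimize(cost,[.537,-.182,.118,y],method='Nelder-Mead',options=dict(initial_simplex=np.array([.537,-.182,.118,y])+np.vstack([np.zeros(4),np.diag([.01,.01,.01,.1])]))) for y in(.15,.3,.45)),key=lambda r:r.fun)
T,o=pose(best.x);print('lid',best.x,np.degrees(best.x[3]),best.fun)
print('tub_mid',o-T@[0,0,.022],'corner from it',o-T@[0,0,.044]+T@[.052,0,0])
k=ks['top'];g=cv2.cvtColor(ims['top'],cv2.COLOR_RGB2GRAY)[150:230,110:215]
l=cv2.createLineSegmentDetector().detect(g)[0][:,0]+np.array([110,150]*2)
w=k['world_from_camera']
def back(u,v,z):
    d=w[:3,:3]@[(u-k['cx'])/k['fx'],(v-k['cy'])/k['fy'],1];return w[:3,3]+d*(z-w[2,3])/d[2]
for a in l:
    p,q=back(*a[:2],.07),back(*a[2:],.07);L=np.hypot(*(q-p)[:2])
    if L>.06: print(a.round(1),'len',L.round(3),'ydir deg',np.degrees(np.arctan(-(q-p)[0]/(q-p)[1])).round(1))
v=ims['top'][:,:,::-1].copy()
A=cv2.resize(v[155:265,275:385],(400,400));Bq=cv2.resize(v[145:235,110:215],(400,400))
cv2.imwrite('pics/crop1.png',np.hstack([A,Bq]));print(arm.get_state()['t'])
E
python3 m.py
```

```text
['Unreachable', 'calibration', 'find_in', 'get_state', 'grab_frame', 'grip_point_offset', 'job_done', 'mark_of', 'masks_of']
top [(0.57, 2082, array([198., 319.]))]
tub_mid [(0.88, array([ 0.357, -0.17 ,  0.018])), (0.61, array([ 0.759, -0.233,  0.02 ])), (0.57, array([ 0.312, -0.328,  0.013]))]
tub_rim [(0.76, array([ 0.759, -0.23 , -0.002])), (0.69, array([ 0.31 , -0.324,  0.003])), (0.56, array([ 0.358, -0.165, -0.002]))]
rest_corner [(0.83, array([ 0.539, -0.174,  0.052]))]
rack_seat [(0.71, array([0.544, 0.23 , 0.11 ]))]
rack_corner [(0.98, array([0.563, 0.221, 0.049]))]
side [(0.98, 1840, array([225., 262.])), (0.61, 864, array([238., 248.]))]
tub_mid [(0.85, array([ 0.355, -0.166,  0.015])), (0.79, array([ 0.758, -0.231,  0.019])), (0.75, array([ 0.308, -0.322,  0.016]))]
tub_rim [(0.89, array([ 0.312, -0.325, -0.004])), (0.79, array([ 0.762, -0.23 , -0.003])), (0.71, array([ 0.353, -0.164, -0.002])), (0.4, array([ 0.623,  0.017, -0.   ]))]
rest_corner []
rack_seat []
rack_corner [(0.57, array([0.565, 0.228, 0.052]))]
lid [ 0.5366 -0.1818  0.1144  0.3807] 21.81230762424931 0.3552051050055004
tub_mid [ 0.5211 -0.1818  0.0989] corner from it [ 0.5397 -0.1625  0.0492]
[137.9 158.9 203.  167. ] len 0.175 ydir deg -8.1
[204.3 166.7 197.3 218.2] len 0.138 ydir deg 81.8
[195.9 219.9 129.6 211.3] len 0.177 ydir deg -8.3
[130.6 197.  193.2 204.9] len 0.168 ydir deg -8.2
[196.8 171.3 138.2 163.9] len 0.158 ydir deg -8.2
[129.3 171.5 194.4 179.5] len 0.175 ydir deg -8.0
[195.6 183.2 129.3 174.7] len 0.178 ydir deg -8.3
1.7
```

View pics/crop1.png

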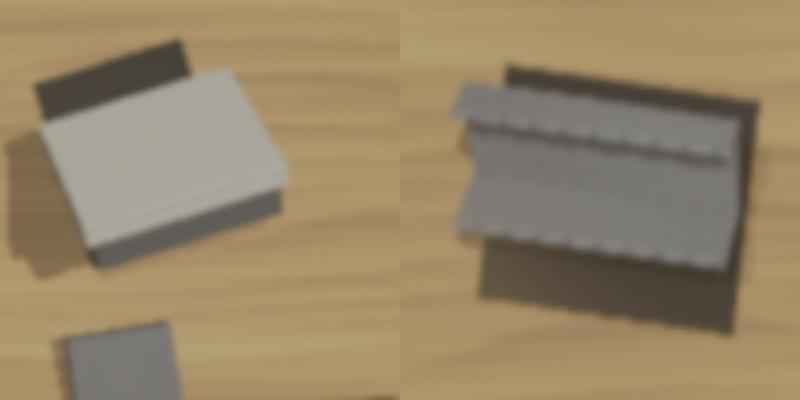

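The left crop shows the grey tub with its white lid leaning on the stand, its edges about 17° off level, and the smaller loose grey box below it. So the one on the stand is the tub. The right crop shows the rack with its lip on the +x side, yaw −8.2°. My Euler order in the lid fit was wrong, so I'll fix it and refit.

```bash
sed -i "s/'zy'/'ZY'/; s/,\"tub_rim\",\"rest_corner\",\"rack_seat\",\"rack_corner\"/,/; s/\[150:230,110:215\]/[155:230,275:360]/; s/\[110,150\]\*2/[275,155]*2/; s/(\"tub_mid\",)/()/; s/L>.06/L>.05/" m.py; python3 m.py
```

```text
['Unreachable', 'calibration', 'find_in', 'get_state', 'grab_frame', 'grip_point_offset', 'job_done', 'mark_of', 'masks_of']
top [(0.6, 2025, array([198., 319.]))]
side [(0.66, 2012, array([225., 262.]))]
lid [ 0.536  -0.1801  0.1173  0.2894] 16.58073072665291 0.1311604304824342
tub_mid [ 0.5211 -0.1845  0.1017] corner from it [ 0.5414 -0.1784  0.0494]
[327.6 175.4 286.5 188.3] len 0.115 ydir deg 16.5
[283.7 177.6 322.2 165.4] len 0.108 ydir deg 16.7
[298.1 223.  354.2 205. ] len 0.156 ydir deg 16.7
[285.9 190.5 298.6 220.4] len 0.086 ydir deg -68.3
[350.8 213.6 313.6 225.9] len 0.104 ydir deg 17.3
[276.9 223.1 276.6 195.6] len 0.073 ydir deg 89.5
[350.3 194.6 337.9 174.5] len 0.062 ydir deg -59.9
1.9
```

```bash
cat >> h.py <<'E'
def frame(C,yaw):  # corner, returns u (up slope), n (out), y
    c,s=np.cos(yaw),np.sin(yaw);r=.5**.5
    return np.array([-c*r,-s*r,r]),np.array([c*r,s*r,r]),np.array([-s,c,0])
REST=(np.array([.5412,-.1778,.050]),np.radians(16.6))
RACK=(np.array([.5648,.2255,.050]),np.radians(-8.2))
def target(F,up,out,y=0,sgn=-1):
    """TCP at up/out/y from corner; tool z down the slope, tool y = sgn*n"""
    u,n,yy=frame(*F);Z=-u;Y=sgn*n
    return F[0]+up*u+out*n+y*yy,np.c_[np.cross(Y,Z),Y,Z]
def rel(p,Rt,s=None):
    s=s or arm.get_state();R0=rot(s)
    print('d cm',(R0.T@(p-s['eef_pos'])*100).round(2),'w deg',np.degrees(R.from_matrix(R0.T@Rt).as_rotvec()).round(2))
def log():
    s=arm.get_state()
    with open('log.txt','a') as f: f.write(repr([list(map(float,s['q'])),list(map(float,s['eef_pos'])),list(map(float,s['ee_rot']))])+'\n')
    return s
E
python3 - <<'E'
from h import *
s=log()
p,Rt=target(REST,.143,.024);print(p)
rel(np.array([.45,.2,.33]),Rt);rel(np.array([.42,-.12,.25]),Rt);rel(p,Rt)
E
```

```text
[ 0.4606 -0.2018  0.1681]
d cm [ 35.32  33.18 -10.34] w deg [41.66 20.85 50.35]
d cm [43.56 64.25 -2.34] w deg [41.66 20.85 50.35]
d cm [50.19 70.53  5.85] w deg [41.66 20.85 50.35]
```

```bash
python3 -m crank '[{"dx":18,"dy":16,"dz":-10,"wz":10},{"dx":18,"dy":16,"dz":-10,"wz":20},{"dx":18,"dy":16,"dz":-10,"wx":10,"wy":5,"wz":30},{"dx":35,"dy":33,"dz":-10,"wx":20,"wy":10,"wz":40},{"dx":35,"dy":33,"dz":-10,"wx":30,"wy":15,"wz":45},{"dx":35,"dy":33,"dz":-10,"wx":41.7,"wy":20.9,"wz":50.4},{"dx":35,"dy":33,"dz":-10,"wx":41.7,"wy":20.9,"wz":50.4},{"dx":43.5,"dy":64,"dz":-4,"wx":41.7,"wy":20.9,"wz":50.4},{"dx":43.5,"dy":64,"dz":-4,"wx":41.7,"wy":20.9,"wz":50.4},{"dx":43.5,"dy":64,"dz":-4,"wx":41.7,"wy":20.9,"wz":50.4}]' 8.76 35
python3 - <<'E'
from h import *
s=log();print(s['q'])
p,Rt=target(REST,.143,.024);rel(p,Rt)
E
```

```text
[ 1.5061  0.3586  0.0119  0.     -1.2241 -0.2881]
d cm [50.19 70.53  5.85] w deg [41.66 20.85 50.35]$[0]: bad value
```

```bash
python3 -m crank '[{"dx":18,"dy":16,"dz":-10,"wx":0,"wy":0,"wz":10},{"dx":18,"dy":16,"dz":-10,"wx":0,"wy":0,"wz":20},{"dx":18,"dy":16,"dz":-10,"wx":10,"wy":5,"wz":30},{"dx":35,"dy":33,"dz":-10,"wx":20,"wy":10,"wz":40},{"dx":35,"dy":33,"dz":-10,"wx":30,"wy":15,"wz":45},{"dx":35,"dy":33,"dz":-10,"wx":41.7,"wy":20.9,"wz":50.4},{"dx":35,"dy":33,"dz":-10,"wx":41.7,"wy":20.9,"wz":50.4},{"dx":43.5,"dy":64,"dz":-4,"wx":41.7,"wy":20.9,"wz":50.4},{"dx":43.5,"dy":64,"dz":-4,"wx":41.7,"wy":20.9,"wz":50.4},{"dx":43.5,"dy":64,"dz":-4,"wx":41.7,"wy":20.9,"wz":50.4}]' 8.76 35
python3 - <<'E'
from h import *
s=log();print(s['q'])
p,Rt=target(REST,.143,.024);rel(p,Rt)
E
```

```text
t: 3.15
eef_pos: [0.4413, 0.0786, 0.3538]
ee_rot: [-2.372, 0.008, -1.274]
force: [1.9, -0.8, 0.1]
width: 0.0876
gripper_force: 0.0
[ 0.8759 -0.6305 -1.0155  0.7009 -0.6222 -1.0442]
d cm [27.52 17.35  8.74] w deg [ 0.89  0.63 -0.01]
```

```bash
python3 -m crank '[{"dx":27.5,"dy":13,"dz":1,"wx":0.9,"wy":0.6,"wz":0},{"dx":27.5,"dy":13,"dz":1,"wx":0.9,"wy":0.6,"wz":0},{"dx":27.5,"dy":13,"dz":1,"wx":0.9,"wy":0.6,"wz":0},{"dx":27.5,"dy":13,"dz":1,"wx":0.9,"wy":0.6,"wz":0},{"dx":27.5,"dy":17.4,"dz":6,"wx":0.9,"wy":0.6,"wz":0},{"dx":27.5,"dy":17.4,"dz":6,"wx":0.9,"wy":0.6,"wz":0},{"dx":27.5,"dy":17.4,"dz":8.7,"wx":0.9,"wy":0.6,"wz":0},{"dx":27.5,"dy":17.4,"dz":8.7,"wx":0.9,"wy":0.6,"wz":0},{"dx":27.5,"dy":17.4,"dz":8.7,"wx":0.9,"wy":0.6,"wz":0},{"dx":27.5,"dy":17.4,"dz":8.7,"wx":0.9,"wy":0.6,"wz":0}]'
cat > k.py <<'E'
from h import *
from scipy.optimize import least_squares
D=[eval(l) for l in open('log.txt')]
E=lambda a,t: R.from_euler(a,t).as_matrix()
def fk(q,v):
    # v: d1,a1,L2,ax,L3,L6, q3 coupling g
    A=E('z',q[0]);th=q[1]; ps=v[6]*q[1]+q[2]
    B=A@E('y',th);C=A@E('y',ps)   # q3 abs or relative via v[6]
    p=A@[v[1],0,v[0]]+B@[0,0,v[2]]+C@[v[4],0,v[3]]
    W=C@E('x',v[7]*q[3])@E('y',-q[4])
    # tool frame at zero: z along x, y at q6=0
    T0=np.array([[0,0,1],[-1,0,0],[0,-1,0]]).astype(float)
    Rt=W@T0@E('z',v[8]*q[5])
    return p+Rt@[0,0,v[5]],Rt
def res(v):
    r=[]
    for q,p,e in D:
        P,M=fk(q,v);r+=list((P-p)*10)+list((M-E('xyz',e)).ravel())
    return np.array(r)
def fit():
    b=None
    for s4 in(1,-1):
      for s6 in(1,-1):
        for g in(0.,1.):
          x=least_squares(lambda x:res(np.r_[x,g,s4,s6]),[.4,.05,.4,.05,.4,.25])
          if b is None or x.cost<b[0]: b=(x.cost,np.r_[x.x,g,s4,s6])
    return b
def ik(p,M,q0,v):
    lo=np.array([-3.07,-1.43,-1.02,-3.03,-3.05,-3.03]);hi=np.array([3.07,2.12,1.25,1.67,0,3.03])
    def f(q):
        P,N=fk(q,v);return np.r_[(P-p)*5,(N-M).ravel()]
    x=least_squares(f,np.clip(q0,lo+.01,hi-.01),bounds=(lo,hi));return x.x,x.cost
E
python3 - <<'E'
from k import *
s=log();print(s['q'])
p,Rt=target(REST,.143,.024);rel(p,Rt)
im=arm.grab_frame('wrist');cv2.imwrite('pics/w1.png',im[:,:,::-1])
k=arm.calibration('wrist')
for q in('tub','lid','rest_corner','tub_mid'): print(q,[(round(d['confidence'],2),np.round(d['centre'],3)) for d in arm.mark_of('wrist',q)[:2]])
D[:]=[eval(l) for l in open('log.txt')]
print(fit())
E
```

```text
t: 4.4
eef_pos: [0.4593, -0.2039, 0.1653]
ee_rot: [-2.361, 0.0, -1.287]
force: [-0.4, -0.1, -0.4]
width: 0.0875
gripper_force: 0.0
[-0.6083  0.0045 -0.5189 -0.9469 -0.7413  1.5196]
d cm [-0.16 -0.32 -0.07] w deg [ 0.26 -0.22 -0.25]
tub [(0.81, array([ 0.504, -0.192,  0.088])), (0.81, array([ 0.76 , -0.229,  0.046]))]
lid [(0.93, array([ 0.535, -0.186,  0.116]))]
rest_corner [(0.91, array([ 0.542, -0.184,  0.05 ]))]
tub_mid [(0.56, array([ 0.759, -0.232,  0.021]))]
(np.float64(10.611074962823203), array([-0.0462,  0.5958, -0.2694,  0.717 ,  0.0469,  0.2467,  0.    ,
       -1.    , -1.    ]))
```

View pics/w1.png

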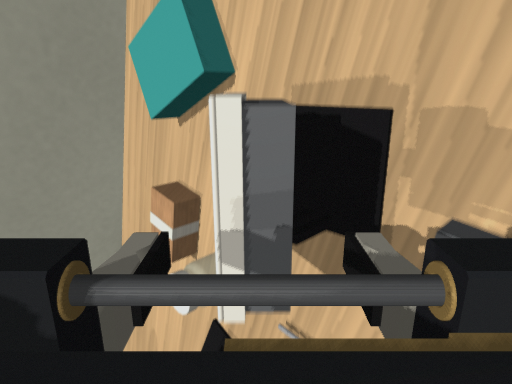

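```bash
sed -i 's/ps=v\[6\]\*q\[1\]+q\[2\]/ps=v[6]*q[1]-q[2]/' k.py
python3 - <<'E'
from k import *
c,v=fit();print(c,v);np.save('v.npy',v)
for q,p,e in D: P,M=fk(q,v);print((P-p)*1000,np.abs(M-E('xyz',e)).max())
s=arm.get_state();print(s['t'])
p,Rt=target(REST,.143,.024);rel(p,Rt)
for nm,t in(('grasp',target(REST,.053,.024)),('lift',target(REST,.25,.024)),('rackpre',target(RACK,.15,.03,0,1)),('rackseat',target(RACK,.058,.024,0,1))):
    for q0 in (s['q'],[.5,0,-.5,.9,-.7,1.6],[.5,0,-.5,-.9,-.7,-1.6]):
        q,cc=ik(*t,q0,v);print(nm,q,cc)
E
```

```text
6.02419036662629 [ 1.9855  0.3692 -0.6954 -0.7697  0.387   0.3665  0.     -1.     -1.    ]
[-191.2234   15.1071   -0.5145] 0.3502301076842619
[-191.2234   15.1071   -0.5145] 0.3502301076842619
[-113.0329  100.0954   -3.8072] 0.48645106120433224
[52.2633 92.4574  4.8362] 0.0034847514142343087
4.65
d cm [ 0.13 -0.15  0.07] w deg [ 0.24 -0.15 -0.04]
grasp [-0.6894 -0.0135 -0.4523 -0.7574 -0.8551  1.414 ] 0.03033549789728641
grasp [-0.6894 -0.0135 -0.4523 -0.7574 -0.8551  1.414 ] 0.03033549796870957
grasp [-0.6894 -0.0135 -0.4523 -0.7574 -0.8551  1.414 ] 0.030335497891473825
lift [-1.1318 -0.3179 -0.7699 -1.0148 -0.9671  2.1015] 1.0396134443664967e-30
lift [-1.1318  0.3726 -0.2165 -0.8082 -1.3134  1.6217] 2.6207864801512947e-20
lift [-1.1318  0.3726 -0.2165 -0.8082 -1.3134  1.6217] 3.3987535330942717e-25
rackpre [ 0.8859  0.1211 -0.3853  0.8632 -0.9227  1.6615] 1.9004501240800035e-27
rackpre [ 0.8859 -0.1022 -0.5654  0.9853 -0.8138  1.4731] 8.531294349373119e-29
rackpre [ 0.3848 -0.1847 -0.7478 -1.0742 -0.     -2.4381] 0.19196665458002213
rackseat [ 0.6962 -0.0237 -0.4422  0.7315 -0.7749  1.8593] 0.02732999126082916
rackseat [ 0.6962 -0.0237 -0.4422  0.7315 -0.7749  1.8593] 0.027329991364828592
rackseat [ 0.2571 -0.0686 -0.5511 -0.3451 -0.3383 -3.03  ] 0.2095670033635465
```

```bash
python3 - <<'E'
from k import *
for s4 in(1,-1):
  for g in(0.,1.):
    v=np.r_[.4,.05,.4,.05,.4,.25,g,s4,-1]
    print(s4,g)
    for q,p,e in D[1:]:
        M=fk(q,v)[1];A=E('xyz',e);print(np.degrees(R.from_matrix(M.T@A).as_rotvec()).round(1),np.abs(q).round(2)[3])
E
cat log.txt
```

```text
1 0.0
[-19.7   5.8  -0. ] 0.0
[ 58.7 -11.2 -62.9] 0.7
[73.2 -4.  80. ] 0.95
1 1.0
[ 0.  0. -0.] 0.0
[ 40.5  23.5 -65.3] 0.7
[73.2 -3.7 80. ] 0.95
-1 0.0
[-19.7   5.8  -0. ] 0.0
[ 30.2 -14.4  13.6] 0.7
[-0.2 -0.1  0.1] 0.95
-1 1.0
[ 0. -0.  0.] 0.0
[ 0. -0.  0.] 0.7
[ 0. -0. -0.] 0.95
[[1.5061275537075427, 0.3585978938731481, 0.011873279552142166, 4.80824524110949e-07, -1.2241041812255573, -0.2880906667490393], [0.23321969742081655, 0.6333902761628417, 0.2265510431048935], [3.1415616514199716, -9.658664420486573e-06, -0.3527592763006262]]
[[1.5061275537075427, 0.3585978938731481, 0.011873279552142166, 4.80824524110949e-07, -1.2241041812255573, -0.2880906667490393], [0.23321969742081655, 0.6333902761628417, 0.2265510431048935], [3.1415616514199716, -9.658664420486573e-06, -0.3527592763006262]]
[[0.875922426029462, -0.6305372551188064, -1.0155128428569669, 0.7008681582313552, -0.6221667156011904, -1.0441623905689377], [0.44129846605169587, 0.07856779224079351, 0.35382649432248797], [-2.371736613032473, 0.008001935697000251, -1.2735057923515483]]
[[-0.6083043182993775, 0.004476721605186462, -0.518900997591237, -0.9469226283673198, -0.741319019561748, 1.519597887435413], [0.4592661889810655, -0.20389316138872532, 0.16532273259989994], [-2.360746786639058, 0.0003219815526576131, -1.2869591454980687]]
```

```bash
sed -i "s/A@\[v\[1\],0,v\[0\]\]/A@[v[1],v[9],v[0]]/" k.py
cat >> k.py <<'E'
def fit():
    f=lambda x:np.r_[x[:6],1.,-1,-1,x[6]]
    pr=np.array([.4,.05,.4,.0,.4,.25,-.19])
    x=least_squares(lambda x:np.r_[res(f(x))*100,(x-pr)*.02],pr);return x.cost,f(x.x)
E
python3 - <<'E'
from k import *
c,v=fit();print(c,v);np.save('v.npy',v)
for q,p,e in D: P,M=fk(q,v);print((P-p)*1000,np.abs(M-E('xyz',e)).max())
s=arm.get_state()
for nm,t in(('grasp',target(REST,.053,.024)),('lift',target(REST,.25,.024)),('rackpre',target(RACK,.15,.03,0,1)),('rackseat',target(RACK,.058,.024,0,1))):
    for q0 in (s['q'],[.5,0,-.5,.9,-.7,1.6],[.5,0,-.5,-.9,-.7,-1.6],[1,0,-.5,-2,-1,-.5]):
        q,cc=ik(*t,q0,v);print(nm,q,cc)
E
```

```text
7513.242002479569 [ 0.9741 -1.008   0.5524 -0.2341  1.6317  0.455   1.     -1.     -1.
 -0.1639]
[-28.2746  -4.4525  35.1494] 2.3310516115027796e-16
[-28.2746  -4.4525  35.1494] 2.3310516115027796e-16
[ 44.6349 -18.6145 -89.9721] 6.661338147750939e-16
[-6.9433 -6.9258 19.6734] 5.551115123125783e-16
grasp [-0.4226  0.1501 -0.4333 -1.002  -0.5806  1.4663] 1.4752983957493162e-23
grasp [-0.4226  0.1501 -0.4333 -1.002  -0.5806  1.4663] 2.5113385994092623e-30
grasp [-0.4226  0.1501 -0.4333 -1.002  -0.5806  1.4663] 3.749379226453021e-21
grasp [-0.4226  0.1501 -0.4333 -1.002  -0.5806  1.4663] 1.0752447088396298e-30
lift [-0.7952 -0.0943 -0.5724 -0.9202 -0.904   1.6117] 6.030484228178698e-22
lift [-0.7952 -0.0943 -0.5724 -0.9202 -0.904   1.6117] 2.4943930873897366e-24
lift [-0.7952 -0.0943 -0.5724 -0.9202 -0.904   1.6117] 1.1584084996750101e-29
lift [-0.7952 -0.0943 -0.5724 -0.9202 -0.904   1.6117] 2.365921407608336e-27
rackpre [ 1.5761  0.003  -0.5275  0.8122 -1.2999  1.0873] 1.3408711610982586e-30
rackpre [ 1.5761  0.003  -0.5275  0.8122 -1.2999  1.0873] 1.5501986810967085e-30
rackpre [ 0.6471 -0.11   -0.7046 -1.0806 -0.     -2.5822] 0.4375718155596132
rackpre [ 0.6471 -0.11   -0.7046 -2.0706 -0.     -1.5923] 0.43757181549494656
rackseat [ 1.3719  0.1545 -0.4256  0.8918 -1.1367  1.1692] 2.080106535953182e-20
rackseat [ 1.3719  0.1545 -0.4256  0.8918 -1.1367  1.1692] 4.272877185898014e-21
rackseat [ 0.5908  0.0822 -0.5546 -1.1707 -0.     -2.4638] 0.3513290809251256
rackseat [ 0.5908  0.0822 -0.5546 -2.3172 -0.     -1.3174] 0.35132908090277504
```

```bash
sed -i "s/return p+Rt@\[0,0,v\[5\]\],Rt/return p+W@[0,v[10],0]+Rt@[0,0,v[5]],Rt/" k.py
cat >> k.py <<'E'
def fit():
    f=lambda x:np.r_[x[:6],1.,-1,-1,x[6:8]]
    pr=np.array([.25,.0,.5,.0,.5,.35,0,-.15]);w=np.array([.05,1,.05,1,.05,.05,1,.05])
    x=least_squares(lambda x:np.r_[res(f(x))*100,(x-pr)*w*.1],pr);return x.cost,f(x.x)
E
python3 - <<'E'
from k import *
c,v=fit();print(c,v);np.save('v.npy',v)
for q,p,e in D: P,M=fk(q,v);print((P-p)*1000)
s=arm.get_state()
for nm,t in(('grasp',target(REST,.053,.024)),('lift',target(REST,.25,.024)),('rackpre',target(RACK,.15,.03,0,1)),('rackseat',target(RACK,.058,.024,0,1))):
    for q0 in (s['q'],[.5,0,-.5,.9,-.7,1.6],[.5,0,-.5,-.9,-.7,-1.6],[1,0,-.5,-2,-1,-.5]):
        q,cc=ik(*t,q0,v);print(nm,q,cc)
E
```

```text
2.1003122072176973e-07 [ 0.1988 -0.      0.6016 -0.      0.4636  0.378   1.     -1.     -1.
 -0.     -0.1918]
[-0.  0.  0.]
[-0.  0.  0.]
[ 0.  0. -0.]
[-0.  0. -0.]
grasp [-0.54    0.1688 -0.4937 -1.1024 -0.6244  1.6711] 4.68738695859368e-31
grasp [-0.54    0.1688 -0.4937 -1.1024 -0.6244  1.6711] 4.416637651433828e-20
grasp [-0.54    0.1688 -0.4937 -1.1024 -0.6244  1.6711] 2.346701259995495e-21
grasp [-0.54    0.1688 -0.4937 -1.1024 -0.6244  1.6711] 1.090323542519186e-18
lift [-0.7508 -0.1557 -0.48   -0.8314 -0.9712  1.4327] 1.2253790900403052e-19
lift [-0.7508 -0.1557 -0.48   -0.8314 -0.9712  1.4327] 1.075397581533348e-29
lift [-0.7508 -0.1557 -0.48   -0.8314 -0.9712  1.4327] 1.5158333888384567e-30
lift [-0.7508 -0.1557 -0.48   -0.8314 -0.9712  1.4327] 2.7247197720554123e-25
rackpre [ 1.0757  0.0362 -1.02    1.1758 -0.7463  0.8925] 0.024033361274435245
rackpre [ 1.0757  0.0362 -1.02    1.1758 -0.7463  0.8925] 0.024033361279833694
rackpre [ 0.0628 -0.1288 -0.9273 -3.03   -0.     -0.2584] 0.024363047891121203
rackpre [ 0.0628 -0.1288 -0.9273 -3.03   -0.     -0.2584] 0.02436304789112016
rackseat [ 0.7276  0.2149 -1.02    1.67   -0.5828  0.6605] 0.032816513390453765
rackseat [ 0.7276  0.2149 -1.02    1.67   -0.5828  0.6605] 0.032816513391735455
rackseat [ 0.0689  0.0956 -0.7569 -2.7503 -0.     -0.5465] 0.02850852011578949
rackseat [ 0.0689  0.0956 -0.7569 -2.7503 -0.     -0.5465] 0.028508520161942958
```

```bash
cat > s.py <<'E'
from k import *
v=np.load('v.npy');rng=np.random.default_rng(0)
lo=np.array([-1.5,-1.43,-1.02,-3.03,-3.05,-3.03]);hi=np.array([2,1.5,1.25,1.67,0,3.03])
for nm,F,up,out in(('grasp',REST,.053,.024),('lift',REST,.2,.024),('rackpre',RACK,.15,.03),('rackseat',RACK,.058,.024)):
  for sg in(-1,1):
    S=[];b=9
    for i in range(60):
        q,c=ik(*target(F,up,out,0,sg),rng.uniform(lo,hi),v);b=min(b,c)
        if c<1e-8 and not any(np.abs(q-a).max()<.02 for a in S): S.append(q)
    print(nm,sg,b.round(5),*S,sep='\n   ')
E
python3 s.py
```

```text
grasp
   -1
   0.0
   [-0.54    0.1688 -0.4937 -1.1024 -0.6244  1.6711]
grasp
   1
   0.0
   [-0.54    0.1688 -0.4937 -1.1024 -0.6244 -1.4705]
lift
   -1
   0.0
   [-0.6746 -0.0899 -0.5061 -0.8765 -0.8572  1.4612]
lift
   1
   0.0
   [-0.6746 -0.0899 -0.5061 -0.8765 -0.8572 -1.6804]
rackpre
   -1
   0.02403
rackpre
   1
   0.02403
rackseat
   -1
   0.02405
rackseat
   1
   0.02405
```

```bash
cat >> h.py <<'E'
def tubR(F,flip):
    u,n,yy=frame(*F);return np.c_[-u,-yy,-n] if flip else np.c_[-u,yy,n]
def tool(F,flip,gup,out,beta,sgn,y=0):
    """gup/out/y: grasp point from corner, along u,n,yy"""
    u,n,yy=frame(*F);T=tubR(F,flip);b=np.radians(beta)
    Z=T@[np.cos(b),np.sin(b),0];Y=sgn*T[:,2]
    return F[0]+gup*u+out*n+y*yy+.0188*Z,np.c_[np.cross(Y,Z),Y,Z]
E
cat > s.py <<'E'
from k import *
v=np.load('v.npy');rng=np.random.default_rng(0)
lo=np.array([-1.5,-1.43,-1.02,-3.03,-3.05,-3.03]);hi=np.array([2,1.5,1.25,1.67,0,3.03])
for be in range(-60,61,15):
  for sg in(-1,1):
   o=[]
   for nm,F,fl,up,out in(('grasp',REST,0,.072,.024),('lift',REST,0,.16,.03),('rackpre',RACK,1,.17,.03),('seat',RACK,1,.077,.024)):
    S=[];b=9
    for i in range(14):
        q,c=ik(*tool(F,fl,up,out,be,sg),rng.uniform(lo,hi),v);b=min(b,c)
        if c<1e-8 and not any(np.abs(q-a).max()<.02 for a in S): S.append(q)
    o.append((nm,round(b,4),S))
    if b>1e-6: break
   print(be,sg,[x[:2] for x in o])
   if len(o)==4 and o[-1][1]<1e-6: print(*[x[2] for x in o],sep='\n')
E
time python3 s.py
```

```text
-60 -1 [('grasp', np.float64(0.1175))]
-60 1 [('grasp', np.float64(0.1175))]
-45 -1 [('grasp', np.float64(0.0148))]
-45 1 [('grasp', np.float64(0.0148))]
-30 -1 [('grasp', np.float64(0.0)), ('lift', np.float64(0.0047))]
-30 1 [('grasp', np.float64(0.0)), ('lift', np.float64(0.0047))]
-15 -1 [('grasp', np.float64(0.0)), ('lift', np.float64(0.0001))]
-15 1 [('grasp', np.float64(0.0)), ('lift', np.float64(0.0001))]
0 -1 [('grasp', np.float64(0.0)), ('lift', np.float64(0.0)), ('rackpre', np.float64(0.0238))]
0 1 [('grasp', np.float64(0.0)), ('lift', np.float64(0.0)), ('rackpre', np.float64(0.0238))]
15 -1 [('grasp', np.float64(0.0)), ('lift', np.float64(0.0)), ('rackpre', np.float64(0.0)), ('seat', np.float64(0.0008))]
15 1 [('grasp', np.float64(0.0)), ('lift', np.float64(0.0)), ('rackpre', np.float64(0.0)), ('seat', np.float64(0.0008))]
30 -1 [('grasp', np.float64(0.0)), ('lift', np.float64(0.0)), ('rackpre', np.float64(0.0)), ('seat', np.float64(0.0))]
[array([-0.6828,  0.4461, -0.1916, -0.9762, -1.2559,  1.6772])]
[array([-0.7596,  0.3233, -0.2033, -0.92  , -1.3728,  1.6226])]
[array(
[... 1335 characters left out ...]
 ('seat', np.float64(0.0))]
[array([-0.6694,  0.7481,  0.1283, -0.9341, -1.7787,  1.6529])]
[array([-0.7335,  0.6356,  0.0832, -0.904 , -1.8622,  1.631 ])]
[array([ 1.2123,  0.6397, -0.4472,  0.5598, -1.6163,  0.981 ])]
[array([ 1.1103,  0.7614, -0.4241,  0.6526, -1.5109,  0.9602])]
60 1 [('grasp', np.float64(0.0)), ('lift', np.float64(0.0)), ('rackpre', np.float64(0.0)), ('seat', np.float64(0.0))]
[array([-0.6694,  0.7481,  0.1283, -0.9341, -1.7787, -1.4887])]
[array([-0.7335,  0.6356,  0.0832, -0.904 , -1.8622, -1.5106])]
[array([ 1.2123,  0.6397, -0.4472,  0.5598, -1.6163, -2.1606])]
[array([ 1.1103,  0.7614, -0.4241,  0.6526, -1.5109, -2.1814])]
real	0m35.711s
user	0m35.598s
sys	0m0.184s
```

```bash
cat > s2.py <<'E'
from k import *
v=np.load('v.npy')
lo=np.array([-3.07,-1.43,-1.02,-3.03,-3.05,-3.03]);hi=np.array([3.07,2.12,1.25,1.67,0,3.03])
for be,g in((18,.082),(20,.084),(22,.086),(24,.088)):
    gc=g+(.047*np.cos(np.radians(be))-.039*np.sin(np.radians(be)))-.109
    print(be,g,'clear mm',round(gc*1000,1))
    for nm,F,fl,up,out,q0 in(('grasp',REST,0,g,.024,[-.7,.4,-.2,-1,-1.2,1.6]),('lift',REST,0,g+.12,.04,[-.7,.4,-.2,-1,-1.2,1.6]),('pre',RACK,1,g+.11,.032,[1.2,.3,-.8,.9,-1.1,.8]),('seat',RACK,1,g+.005,.024,[1.2,.3,-.8,.9,-1.1,.8])):
        q,c=ik(*tool(F,fl,up,out,be,-1),np.array(q0),v);print(nm,q,round(c,6),'margin',np.minimum(q-lo,hi-q).min().round(3))
E
python3 s2.py
```

```text
18 0.082 clear mm 5.6
grasp [-0.6611  0.3117 -0.3211 -1.0066 -1.0356  1.672 ] 0.0 margin 0.699
lift [-0.7631  0.1297 -0.3073 -0.9026 -1.2206  1.5517] 0.0 margin 0.713
pre [ 1.2765  0.1453 -0.963   0.9745 -1.0348  0.822 ] 0.0 margin 0.057
seat [ 0.9861  0.3056 -1.014   1.3587 -0.8587  0.6342] 0.0 margin 0.006
20 0.084 clear mm 5.8
grasp [-0.6701  0.3284 -0.3009 -0.9978 -1.0784  1.6712] 0.0 margin 0.719
lift [-0.7728  0.15   -0.2869 -0.9009 -1.2625  1.5576] 0.0 margin 0.733
pre [ 1.2919  0.1653 -0.9358  0.9326 -1.0703  0.8375] 0.0 margin 0.084
seat [ 1.0231  0.3225 -0.9883  1.2815 -0.8911  0.6655] 0.0 margin 0.032
22 0.086 clear mm 6.0
grasp [-0.6783  0.3454 -0.2806 -0.9896 -1.1204  1.6703] 0.0 margin 0.739
lift [-0.7813  0.1703 -0.2667 -0.8991 -1.3034  1.5627] 0.0 margin 0.753
pre [ 1.3043  0.1856 -0.9086  0.8943 -1.1051  0.852 ] 0.0 margin 0.111
seat [ 1.0545  0.34   -0.9615  1.2119 -0.9238  0.6946] 0.0 margin 0.059
24 0.088 clear mm 6.1
grasp [-0.6855  0.3627 -0.2603 -0.9818 -1.1618  1.6695] 0.0 margin 0.76
lift [-0.7887  0.1905 -0.2466 -0.8973 -1.3434  1.5672] 0.0 margin 0.773
pre [ 1.314   0.2059 -0.8815  0.8593 -1.1393  0.8655] 0.0 margin 0.138
seat [ 1.081   0.358  -0.9338  1.149  -0.9569  0.7217] 0.0 margin 0.086
```

```bash
python3 - <<'E'
from h import *
for g in(.19,.13,.086): rel(*tool(REST,0,g,.024,22,-1))
E
```

```text
d cm [-0.57 -0.14 -2.89] w deg [  0.23 -22.15  -0.09]
d cm [-0.58 -0.16  3.11] w deg [  0.23 -22.15  -0.09]
d cm [-0.6  -0.18  7.51] w deg [  0.23 -22.15  -0.09]
```

```bash
python3 -m crank '[{"dx":-0.6,"dy":-0.1,"dz":-3,"wx":0,"wy":-10,"wz":0},{"dx":-0.6,"dy":-0.1,"dz":-3,"wx":0.2,"wy":-20,"wz":0},{"dx":-0.6,"dy":-0.1,"dz":-3,"wx":0.2,"wy":-22.1,"wz":0},{"dx":-0.6,"dy":-0.1,"dz":0,"wx":0.2,"wy":-22.1,"wz":0},{"dx":-0.6,"dy":-0.1,"dz":2,"wx":0.2,"wy":-22.1,"wz":0},{"dx":-0.6,"dy":-0.1,"dz":4,"wx":0.2,"wy":-22.1,"wz":0},{"dx":-0.6,"dy":-0.2,"dz":5.5,"wx":0.2,"wy":-22.1,"wz":0},{"dx":-0.6,"dy":-0.2,"dz":7,"wx":0.2,"wy":-22.1,"wz":0},{"dx":-0.6,"dy":-0.2,"dz":7.5,"wx":0.2,"wy":-22.1,"wz":0},{"dx":-0.6,"dy":-0.2,"dz":7.5,"wx":0.2,"wy":-22.1,"wz":0}]'
python3 - <<'E'
from h import *
s=arm.get_state();print(s['q'],s['force']);rel(*tool(REST,0,.086,.024,22,-1))
im=arm.grab_frame('wrist');cv2.imwrite('pics/w2.png',im[:,:,::-1])
im2=arm.grab_frame('side');cv2.imwrite('pics/w2.png',np.hstack([im,cv2.resize(im2[170:290,190:310],(288,384))])[:,:,::-1])
s=arm.get_state();rel(*tool(REST,0,.086,.024,22,-1))
E
```

```text
t: 5.9
eef_pos: [0.5093, -0.1802, 0.1151]
ee_rot: [-2.319, 0.269, -1.004]
force: [-0.6, 0.9, -0.1]
width: 0.0877
gripper_force: 0.0
[-0.6779  0.346  -0.2805 -0.9896 -1.1195  1.6685] [-0.6033  0.8666 -0.0674]
d cm [-0.03 -0.01 -0.03] w deg [ 0.02 -0.02 -0.11]
d cm [-0.04  0.01  0.02] w deg [ 0.01 -0.06 -0.08]
```

View pics/w2.png

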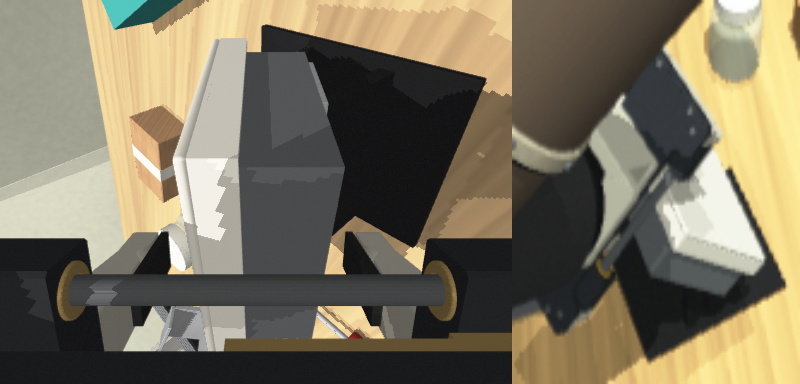

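The wrist view shows the fingers (ends about x=165 and 350) straddling lid (175–245) and base (245–340), so I'm closing.

```bash
python3 -m crank '[{"dx":0,"dy":0,"dz":0,"wx":0,"wy":0,"wz":0},{"dx":0,"dy":0,"dz":0,"wx":0,"wy":0,"wz":0},{"dx":0,"dy":0,"dz":0,"wx":0,"wy":0,"wz":0},{"dx":0,"dy":0,"dz":0,"wx":0,"wy":0,"wz":0},{"dx":0,"dy":0,"dz":0,"wx":0,"wy":0,"wz":0},{"dx":0,"dy":0,"dz":0,"wx":0,"wy":0,"wz":0},{"dx":0,"dy":0,"dz":0,"wx":0,"wy":0,"wz":0},{"dx":0,"dy":0,"dz":0,"wx":0,"wy":0,"wz":0},{"dx":0,"dy":0,"dz":0,"wx":0,"wy":0,"wz":0},{"dx":0,"dy":0,"dz":0,"wx":0,"wy":0,"wz":0}]' 3.5 38
python3 - <<'E'
from h import *
for g,o in((.086,.024),(.1,.034),(.15,.06),(.206,.08)): rel(*tool(REST,0,g,o,22,-1))
E
```

```text
t: 7.25
eef_pos: [0.509, -0.1803, 0.1152]
ee_rot: [-2.319, 0.269, -1.005]
force: [-4.5, -2.5, 0.3]
width: 0.0478
gripper_force: 37.9
d cm [-0.03 -0.02 -0.01] w deg [ 0.03 -0.04 -0.1 ]
d cm [-0.55 -1.02 -1.3 ] w deg [ 0.03 -0.04 -0.1 ]
d cm [-2.43 -3.62 -5.94] w deg [ 0.03 -0.04 -0.1 ]
d cm [ -4.53  -5.61 -11.14] w deg [ 0.03 -0.04 -0.1 ]
```

```bash
python3 -m crank '[{"dx":-0.2,"dy":-0.5,"dz":-0.5,"wx":0,"wy":0,"wz":0},{"dx":-0.5,"dy":-1,"dz":-1.3,"wx":0,"wy":0,"wz":0},{"dx":-1.2,"dy":-1.9,"dz":-2.8,"wx":0,"wy":0,"wz":0},{"dx":-1.8,"dy":-2.7,"dz":-4.4,"wx":0,"wy":0,"wz":0},{"dx":-2.4,"dy":-3.6,"dz":-6,"wx":0,"wy":0,"wz":0},{"dx":-3.1,"dy":-4.3,"dz":-7.6,"wx":0,"wy":0,"wz":0},{"dx":-3.8,"dy":-5,"dz":-9.3,"wx":0,"wy":0,"wz":0},{"dx":-4.3,"dy":-5.4,"dz":-10.5,"wx":0,"wy":0,"wz":0},{"dx":-4.5,"dy":-5.6,"dz":-11.1,"wx":0,"wy":0,"wz":0},{"dx":-4.5,"dy":-5.6,"dz":-11.1,"wx":0,"wy":0,"wz":0}]'
cat > p.py <<'E'
from k import *
v=np.load('v.npy');s=arm.get_state();q0=s['q'];print(s['eef_pos'],s['width'],q0)
qe,c=ik(*tool(RACK,1,.086+.005+.10,.034,22,-1),np.array([1.3,.2,-.9,.9,-1.1,.85]),v);print(qe,c)
T0=rot(s).T@tubR(REST,0)  # tub in tool
A=T0  # tool->tub columns
Pc,Rc=fk(q0,v)
N=24
prev=Rc
for i in range(N+1):
    t=i/N;q=q0+(qe-q0)*t
    q=q+np.sin(np.pi*t)*np.array([0,-.15,0.1,0,0,0])
    P,M=fk(q,v);tz=(M@T0)[2,2]
    mid=P+M@[0,0,-.0188]+M@T0@[.034,0,0]
    low=min((mid+M@T0@np.array([x,y,z]))[2] for x in(-.057,.057) for y in(-.072,.072) for z in(-.024,.024))
    st=np.degrees(R.from_matrix(prev.T@M).magnitude());prev=M
    print(i,P.round(3),'tubz ang',np.degrees(np.arccos(tz)).round(0),'low',low.round(3),'mid',mid.round(2),'step',st.round(1))
E
python3 p.py
```

```text
t: 8.5
eef_pos: [0.4661, -0.1931, 0.2398]
ee_rot: [-2.319, 0.268, -1.005]
force: [0.1, -0.4, -4.8]
width: 0.0478
gripper_force: 37.9
[ 0.4661 -0.1931  0.2398] 0.04782121088865746 [-0.7271  0.1455 -0.2216 -0.897  -1.3067  1.4723]
[ 1.2889  0.1911 -0.9097  0.9084 -1.0955  0.8511] 1.416521474096812e-28
0 [ 0.466 -0.193  0.24 ] tubz ang 45.0 low 0.171 mid [ 0.48 -0.2   0.23] step 0.0
1 [ 0.455 -0.171  0.231] tubz ang 49.0 low 0.158 mid [ 0.47 -0.17  0.22] step 6.5
2 [ 0.443 -0.153  0.224] tubz ang 53.0 low 0.147 mid [ 0.46 -0.15  0.21] step 6.5
3 [ 0.433 -0.138  0.218] tubz ang 57.0 low 0.138 mid [ 0.44 -0.14  0.2 ] step 6.4
4 [ 0.423 -0.127  0.214] tubz ang 61.0 low 0.131 mid [ 0.43 -0.13  0.2 ] step 6.4
5 [ 0.415 -0.118  0.211] tubz ang 64.0 low 0.125 mid [ 0.43 -0.12  0.2 ] step 6.4
6 [ 0.409 -0.111  0.209] tubz ang 68.0 low 0.121 mid [ 0.42 -0.11  0.19] step 6.4
7 [ 0.405 -0.106  0.207] tubz ang 72.0 low 0.119 mid [ 0.42 -0.11  0.19] step 6.4
8 [ 0.403 -0.102  0.207] tubz ang 76.0 low 0.118 mid [ 0.41 -0.1   0.19] step 6.4
9 [ 0.403 -0.098  0.207] tubz ang 81.0 low 0.117 mid [ 0.41 -
[... 529 characters left out ...]
-0.029  0.215] tubz ang 109.0 low 0.123 mid [ 0.47 -0.03  0.2 ] step 7.3
17 [ 0.467 -0.008  0.215] tubz ang 113.0 low 0.125 mid [ 0.48 -0.01  0.2 ] step 7.4
18 [0.476 0.017 0.215] tubz ang 117.0 low 0.127 mid [0.49 0.02 0.2 ] step 7.6
19 [0.484 0.046 0.215] tubz ang 121.0 low 0.129 mid [0.5  0.05 0.2 ] step 7.8
20 [0.488 0.078 0.214] tubz ang 125.0 low 0.13 mid [0.5  0.08 0.2 ] step 7.9
21 [0.49  0.114 0.211] tubz ang 128.0 low 0.131 mid [0.5  0.12 0.2 ] step 8.1
22 [0.487 0.152 0.208] tubz ang 131.0 low 0.131 mid [0.5  0.15 0.2 ] step 8.2
23 [0.479 0.192 0.203] tubz ang 133.0 low 0.13 mid [0.49 0.2  0.19] step 8.3
24 [0.466 0.233 0.197] tubz ang 135.0 low 0.128 mid [0.48 0.24 0.19] step 8.4
```

```bash
cat > rows.py <<'E'
from k import *
import sys
v=np.load('v.npy');s=arm.get_state();q0=np.array(s['q'])
n=int(sys.argv[1])   # rows left to the end
qe,c=ik(*tool(RACK,1,.086+.005+.10,.034,22,-1),np.array([1.3,.2,-.9,.9,-1.1,.85]),v)
P0,R0=s['eef_pos'],rot(s);print(c,s['width'],s['gripper_force'],s['eef_pos'],q0)
for i in range(1,11):
    t=min(1,i/n);h=np.array([0,-.15,.1,0,0,0]);t0=1-n/30;tt=t0+(1-t0)*t
    q=q0+(qe-q0)*t+h*(np.sin(np.pi*tt)-np.sin(np.pi*t0)*(1-t))
    P,M=fk(q,v);print((R0.T@(P-P0)*100).round(1),np.degrees(R.from_matrix(R0.T@M).as_rotvec()).round(1))
E
python3 rows.py 30
```

```text
1.416521474096812e-28 0.04782121088865746 37.931435108184814 [ 0.4661 -0.1931  0.2398] [-0.7271  0.1455 -0.2216 -0.897  -1.3067  1.4723]
[-1.8  0.8  1. ] [-4.2 -1.8 -2.4]
[-3.3  1.5  1.8] [-8.4 -3.4 -5. ]
[-4.7  2.2  2.4] [-12.5  -4.9  -7.7]
[-5.9  2.9  2.8] [-16.6  -6.1 -10.6]
[-6.9  3.4  3.1] [-20.6  -7.2 -13.7]
[-7.8  3.9  3.3] [-24.5  -8.1 -16.8]
[-8.5  4.3  3.4] [-28.3  -8.9 -20.1]
[-9.   4.6  3.6] [-32.   -9.5 -23.6]
[-9.5  4.7  3.7] [-35.6 -10.  -27.1]
[-9.8  4.8  3.8] [-39.2 -10.4 -30.8]
```

```bash
python3 -m crank '[{"dx":-1.5,"dy":0.6,"dz":0.8,"wx":-3,"wy":-1.4,"wz":-1.8},{"dx":-3.3,"dy":1.5,"dz":1.8,"wx":-8,"wy":-3.4,"wz":-5},{"dx":-4.7,"dy":2.2,"dz":2.4,"wx":-12.5,"wy":-5,"wz":-7.7},{"dx":-5.9,"dy":2.9,"dz":2.8,"wx":-16.6,"wy":-6,"wz":-10.6},{"dx":-6.9,"dy":3.4,"dz":3.1,"wx":-20.6,"wy":-7.2,"wz":-13.7},{"dx":-7.8,"dy":3.9,"dz":3.3,"wx":-24.5,"wy":-8,"wz":-16.8},{"dx":-8.5,"dy":4.3,"dz":3.4,"wx":-28.3,"wy":-9,"wz":-20},{"dx":-9,"dy":4.6,"dz":3.6,"wx":-32,"wy":-9.5,"wz":-23.6},{"dx":-9.5,"dy":4.7,"dz":3.7,"wx":-35.6,"wy":-10,"wz":-27},{"dx":-9.8,"dy":4.8,"dz":3.8,"wx":-39,"wy":-10.4,"wz":-30.8}]'
python3 rows.py 20
```

```text
t: 9.75
eef_pos: [0.4024, -0.1012, 0.206]
ee_rot: [-2.9, 0.153, -0.446]
force: [-0.0, 0.5, -5.2]
width: 0.0481
gripper_force: 37.9
1.416521474096812e-28 0.0481256230041061 37.91905224323273 [ 0.4024 -0.1012  0.206 ] [-0.0563  0.0318 -0.3654 -0.2982 -1.2359  1.2701]
[-0.1 -0.3  0.1] [-3.8 -0.1 -3.5]
[-0.1 -0.6  0.1] [-7.6  0.  -7.1]
[-0.  -1.1  0.2] [-11.4   0.2 -10.8]
[ 0.1 -1.7  0.2] [-15.1   0.5 -14.5]
[ 0.4 -2.5  0.2] [-18.8   1.  -18.4]
[ 0.7 -3.4  0.3] [-22.5   1.5 -22.4]
[ 1.  -4.5  0.4] [-26.2   2.2 -26.5]
[ 1.2 -5.7  0.6] [-29.8   3.  -30.8]
[ 1.4 -7.2  0.8] [-33.4   3.9 -35.2]
[ 1.6 -8.8  1.1] [-36.9   5.  -39.7]
```

```bash
python3 -m crank '[{"dx":-0.1,"dy":-0.3,"dz":0,"wx":-3.8,"wy":0,"wz":-3.5},{"dx":-0.1,"dy":-0.6,"dz":0,"wx":-7.6,"wy":0,"wz":-7},{"dx":0,"dy":-1.1,"dz":0,"wx":-11.4,"wy":0.2,"wz":-10.8},{"dx":0.1,"dy":-1.7,"dz":0.1,"wx":-15,"wy":0.5,"wz":-14.5},{"dx":0.4,"dy":-2.5,"dz":0.1,"wx":-18.8,"wy":1,"wz":-18.4},{"dx":0.7,"dy":-3.4,"dz":0.2,"wx":-22.5,"wy":1.5,"wz":-22.4},{"dx":1,"dy":-4.5,"dz":0.3,"wx":-26,"wy":2.2,"wz":-26.5},{"dx":1.2,"dy":-5.7,"dz":0.5,"wx":-29.8,"wy":3,"wz":-30.8},{"dx":1.4,"dy":-7.2,"dz":0.8,"wx":-33.4,"wy":4,"wz":-35},{"dx":1.6,"dy":-8.8,"dz":1.1,"wx":-37,"wy":5,"wz":-39.7}]'
python3 rows.py 10
```

```text
t: 11.0
eef_pos: [0.4561, -0.0293, 0.2137]
ee_rot: [2.8, 0.099, 0.243]
force: [0.5, -1.5, -4.1]
width: 0.048
gripper_force: 37.9
1.416521474096812e-28 0.0479583164709888 37.905423045158386 [ 0.4561 -0.0293  0.2137] [ 0.6172  0.0469 -0.5961  0.3073 -1.1648  1.058 ]
[ 1.2 -1.3 -0.6] [-3.7  1.4 -4.4]
[ 2.4 -2.8 -1.4] [-7.4  2.9 -8.9]
[ 3.6 -4.6 -2.1] [-11.1   4.6 -13.6]
[ 4.7 -6.6 -2.9] [-14.7   6.4 -18.3]
[ 5.7 -8.9 -3.7] [-18.3   8.4 -23.1]
[  6.5 -11.5  -4.5] [-21.9  10.6 -28. ]
[  7.1 -14.3  -5.3] [-25.3  12.9 -33. ]
[  7.5 -17.4  -6.1] [-28.7  15.4 -38. ]
[  7.6 -20.6  -6.8] [-32.   18.1 -43.2]
[  7.4 -24.1  -7.5] [-35.1  20.9 -48.4]
```

```bash
python3 -m crank '[{"dx":1.2,"dy":-1.3,"dz":-0.6,"wx":-3.7,"wy":1.4,"wz":-4.4},{"dx":2.4,"dy":-2.8,"dz":-1.4,"wx":-7.4,"wy":2.9,"wz":-8.9},{"dx":3.6,"dy":-4.6,"dz":-2.1,"wx":-11,"wy":4.6,"wz":-13.6},{"dx":4.7,"dy":-6.6,"dz":-2.9,"wx":-14.7,"wy":6.4,"wz":-18.3},{"dx":5.7,"dy":-8.9,"dz":-3.7,"wx":-18.3,"wy":8.4,"wz":-23},{"dx":6.5,"dy":-11.5,"dz":-4.5,"wx":-22,"wy":10.6,"wz":-28},{"dx":7.1,"dy":-14.3,"dz":-5.3,"wx":-25.3,"wy":13,"wz":-33},{"dx":7.5,"dy":-17.4,"dz":-6.1,"wx":-28.7,"wy":15.4,"wz":-38},{"dx":7.6,"dy":-20.6,"dz":-6.8,"wx":-32,"wy":18,"wz":-43},{"dx":7.4,"dy":-24.1,"dz":-7.5,"wx":-35.1,"wy":20.9,"wz":-48.4}]'
python3 - <<'E'
from h import *
ks={}
for c in('side','top'):
    im=arm.grab_frame(c);ks[c]=im
    for q in('tub','lid','rack_corner','rack_seat'): print(c,q,[(round(d['confidence'],2),np.round(d['centre'],3)) for d in arm.mark_of(c,q)[:4]])
cv2.imwrite('pics/r1.png',np.hstack([cv2.resize(ks['side'][60:190,180:310],(400,400)),cv2.resize(ks['top'][120:260,100:240],(400,400))])[:,:,::-1])
s=arm.get_state();print(s['q'],s['t'])
# expected tub_mid & tub origin, lid from nominal grasp
M=rot(s);T=M@(tool(REST,0,.086,.024,22,-1)[1].T@tubR(REST,0))
mid=s['eef_pos']+M@[0,0,-.0188]+T@[.034,0,-.002]
print('exp tub origin',mid-T@[0,0,.022],'lid',mid+T@[0,0,.022])
for g,o in((.191,.034),(.13,.032),(.099,.030),(.093,.03),(.093,.025)): rel(*tool(RACK,1,g,o,22,-1))
E
```

```text
t: 12.25
eef_pos: [0.4661, 0.2332, 0.1964]
ee_rot: [2.318, 0.268, 1.15]
force: [0.6, -0.1, -5.0]
width: 0.0478
gripper_force: 37.9
side tub [(0.93, array([ 0.311, -0.321,  0.028])), (0.77, array([ 0.759, -0.231,  0.044])), (0.7, array([ 0.432,  0.   , -0.001])), (0.68, array([ 0.355, -0.167,  0.033]))]
side lid [(0.57, array([0.467, 0.245, 0.168]))]
side rack_corner [(0.65, array([0.565, 0.223, 0.054])), (0.56, array([0.48 , 0.238, 0.187])), (0.37, array([ 0.62 ,  0.019, -0.   ]))]
side rack_seat [(0.75, array([0.548, 0.229, 0.111]))]
top tub [(0.88, array([ 0.351, -0.168,  0.038])), (0.86, array([ 0.763, -0.233,  0.046])), (0.7, array([0.498, 0.235, 0.202])), (0.66, array([ 0.307, -0.326,  0.033]))]
top lid [(0.71, array([ 0.541, -0.176,  0.051])), (0.59, array([0.479, 0.238, 0.184])), (0.57, array([0.463, 0.243, 0.171])), (0.56, array([ 0.622,  0.019, -0.001]))]
top rack_corner [(0.9, array([0.567, 0.224, 0.051]))]
top rack_seat [(0.95, array([0.545, 0.227, 0.108])), (0.73, array([ 0.731, -0.   ,  0.   ]))]
[ 1.2857  0.1897 -0.9085  0.9082 -1.0965  0.8508] 12.75
exp tub origin [0.4965 0.2342 0.203 ] lid [0.4657 0.2388 0.1719]
d cm [ 0.09 -0.15 -0.05] w deg [-0.04  0.07 -0.24]
d cm [ 2.38 -0.35  5.61] w deg [-0.04  0.07 -0.24]
d cm [ 3.54 -0.56  8.48] w deg [-0.04  0.07 -0.24]
d cm [ 3.77 -0.56  9.03] w deg [-0.04  0.07 -0.24]
d cm [ 3.77 -1.06  9.04] w deg [-0.04  0.07 -0.24]
```

View pics/r1.png

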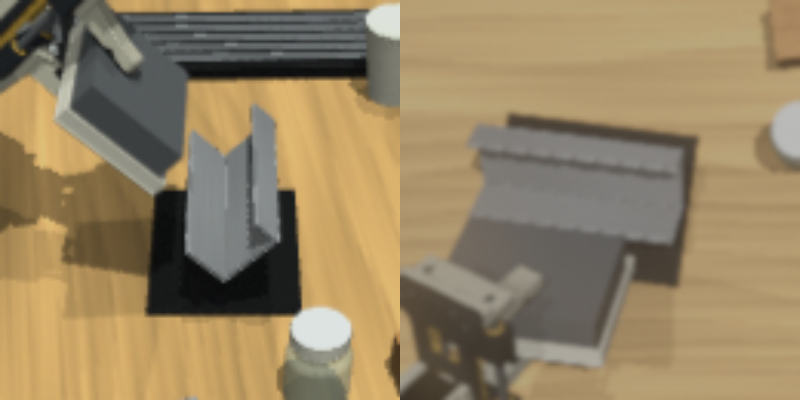

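The side view shows the tub flipped, base up, with the lid shut and facing down-left. The top view shows it square to the rack. I'm lowering it now.

```bash
python3 -m crank '[{"dx":0.5,"dy":-0.2,"dz":1.2,"wx":0,"wy":0,"wz":-0.2},{"dx":1.1,"dy":-0.2,"dz":2.6,"wx":0,"wy":0,"wz":-0.2},{"dx":1.7,"dy":-0.3,"dz":4.1,"wx":0,"wy":0,"wz":-0.2},{"dx":2.4,"dy":-0.3,"dz":5.6,"wx":0,"wy":0,"wz":-0.2},{"dx":2.7,"dy":-0.4,"dz":6.4,"wx":0,"wy":0,"wz":-0.2},{"dx":3,"dy":-0.5,"dz":7.2,"wx":0,"wy":0,"wz":-0.2},{"dx":3.3,"dy":-0.5,"dz":7.8,"wx":0,"wy":0,"wz":-0.2},{"dx":3.5,"dy":-0.5,"dz":8.4,"wx":0,"wy":0,"wz":-0.2},{"dx":3.5,"dy":-0.5,"dz":8.4,"wx":0,"wy":0,"wz":-0.2},{"dx":3.5,"dy":-0.5,"dz":8.4,"wx":0,"wy":0,"wz":-0.2}]'
cat > g.py <<'E'
from h import *
ks={}
for c in('side','top'):
    ks[c]=arm.grab_frame(c)
    for q in('tub','lid'): print(c,q,[(round(d['confidence'],2),np.round(d['centre'],3)) for d in arm.mark_of(c,q)[:6] if d['centre'][1]>.1])
cv2.imwrite('pics/r2.png',np.hstack([cv2.resize(ks['side'][60:190,180:310],(400,400)),cv2.resize(ks['top'][120:260,100:240],(400,400))])[:,:,::-1])
s=arm.get_state();print(s['q'],s['t'],s['force'],s['width'],s['gripper_force'])
M=rot(s);T=M@(tool(REST,0,.086,.024,22,-1)[1].T@tubR(REST,0))
mid=s['eef_pos']+M@[0,0,-.0188]+T@[.034,0,-.002]
u,n,yy=frame(*RACK);d=mid-RACK[0]
print('exp mid: up,out,y mm',d@u*1e3,d@n*1e3,d@yy*1e3,'tub org',mid-T@[0,0,.022],'lid',mid+T@[0,0,.022])
for g,o in((.099,.030),(.093,.03),(.091,.03),(.092,.025),(.091,.024)): rel(*tool(RACK,1,g,o,22,-1))
E
python3 g.py
```

```text
t: 14.0
eef_pos: [0.5272, 0.2243, 0.1301]
ee_rot: [2.318, 0.269, 1.149]
force: [0.7, 0.3, -4.3]
width: 0.0478
gripper_force: 38.0
side tub [(0.86, array([0.554, 0.228, 0.136]))]
side lid [(0.53, array([0.526, 0.235, 0.104])), (0.4, array([0.566, 0.223, 0.053]))]
top tub [(0.65, array([0.561, 0.231, 0.137]))]
top lid [(0.71, array([0.526, 0.238, 0.106]))]
[ 1.0709  0.3228 -0.9512  1.1783 -0.9384  0.7249] 14.3 [-0.3519  0.2815 -4.1695] 0.047741289065529574 37.95751869678497
exp mid: up,out,y mm 66.23020228412565 32.397695059667 0.6350516837035689 tub org [0.5566 0.2273 0.1353] lid [0.5258 0.2317 0.1042]
d cm [-0.01 -0.04  0.14] w deg [0.01 0.01 0.03]
d cm [ 0.21 -0.04  0.69] w deg [0.01 0.01 0.03]
d cm [ 0.29 -0.04  0.88] w deg [0.01 0.01 0.03]
d cm [ 0.25 -0.54  0.79] w deg [0.01 0.01 0.03]
d cm [ 0.29 -0.64  0.88] w deg [0.01 0.01 0.03]
```

View pics/r2.png

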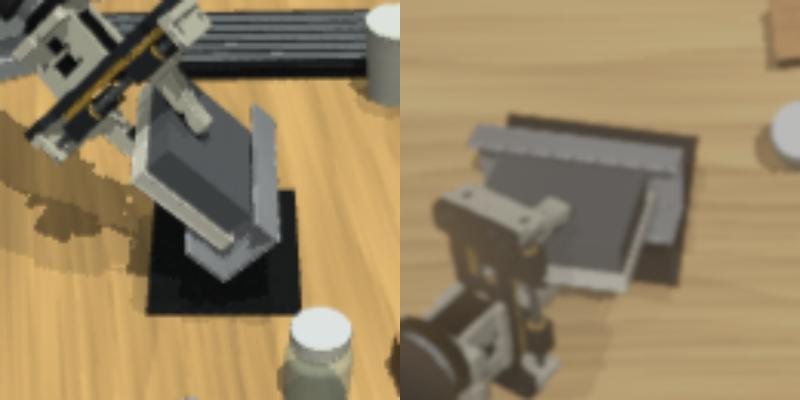

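```bash
python3 -m crank '[{"dx":0.1,"dy":0,"dz":0.2,"wx":0,"wy":0,"wz":0},{"dx":0.1,"dy":0,"dz":0.3,"wx":0,"wy":0,"wz":0},{"dx":0.2,"dy":0,"dz":0.5,"wx":0,"wy":0,"wz":0},{"dx":0.2,"dy":0,"dz":0.6,"wx":0,"wy":0,"wz":0},{"dx":0.2,"dy":-0.1,"dz":0.7,"wx":0,"wy":0,"wz":0},{"dx":0.2,"dy":-0.2,"dz":0.7,"wx":0,"wy":0,"wz":0},{"dx":0.2,"dy":-0.3,"dz":0.7,"wx":0,"wy":0,"wz":0},{"dx":0.2,"dy":-0.4,"dz":0.7,"wx":0,"wy":0,"wz":0},{"dx":0.2,"dy":-0.4,"dz":0.7,"wx":0,"wy":0,"wz":0},{"dx":0.2,"dy":-0.4,"dz":0.7,"wx":0,"wy":0,"wz":0}]'
python3 g.py
```

```text
t: 15.55
eef_pos: [0.5294, 0.2232, 0.122]
ee_rot: [2.318, 0.269, 1.149]
force: [-0.0, 0.6, -4.6]
width: 0.0477
gripper_force: 38.0
side tub [(0.78, array([0.558, 0.229, 0.129])), (0.58, array([0.527, 0.232, 0.095]))]
side lid [(0.61, array([0.53 , 0.232, 0.1  ])), (0.17, array([0.566, 0.226, 0.055]))]
top tub [(0.94, array([0.559, 0.227, 0.128])), (0.54, array([0.527, 0.232, 0.094]))]
top lid [(0.58, array([0.526, 0.235, 0.098]))]
[ 1.0562  0.3357 -0.9586  1.2047 -0.9273  0.7037] 15.85 [-0.9556  0.4088 -3.4896] 0.04768167852893323 37.95774221420288
exp mid: up,out,y mm 58.80620426253019 28.351733482760945 -0.3556703243272779 tub org [0.5588 0.226  0.1272] lid [0.528  0.2304 0.0961]
d cm [-0.2   0.36 -0.59] w deg [0.   0.04 0.03]
d cm [ 0.02  0.36 -0.03] w deg [0.   0.04 0.03]
d cm [0.1  0.36 0.15] w deg [0.   0.04 0.03]
d cm [ 0.06 -0.14  0.06] w deg [0.   0.04 0.03]
d cm [ 0.1  -0.24  0.15] w deg [0.   0.04 0.03]
```

```bash
python3 -m crank '[{"dx":0,"dy":-0.1,"dz":0,"wx":0,"wy":0,"wz":0},{"dx":0,"dy":-0.2,"dz":0,"wx":0,"wy":0,"wz":0},{"dx":0,"dy":-0.2,"dz":0.1,"wx":0,"wy":0,"wz":0},{"dx":0.1,"dy":-0.2,"dz":0.1,"wx":0,"wy":0,"wz":0},{"dx":0.1,"dy":-0.2,"dz":0.1,"wx":0,"wy":0,"wz":0},{"dx":0.1,"dy":-0.2,"dz":0.2,"wx":0,"wy":0,"wz":0},{"dx":0.1,"dy":-0.2,"dz":0.2,"wx":0,"wy":0,"wz":0},{"dx":0.1,"dy":-0.2,"dz":0.2,"wx":0,"wy":0,"wz":0},{"dx":0.1,"dy":-0.2,"dz":0.2,"wx":0,"wy":0,"wz":0},{"dx":0.1,"dy":-0.2,"dz":0.2,"wx":0,"wy":0,"wz":0}]'
python3 -c "
from h import *
u,n,yy=frame(*RACK);s=arm.get_state();f=s['force'];print(f@u,f@n,f@yy);rel(*tool(RACK,1,.091,.024,22,-1))"
```

```text
t: 17.1
eef_pos: [0.5301, 0.2234, 0.1198]
ee_rot: [2.317, 0.268, 1.149]
force: [3.4, -1.9, 5.3]
width: 0.0475
gripper_force: 38.0
1.1511037913889357 6.335628494774565 -1.3891102556907693
d cm [-0.01 -0.13 -0.01] w deg [ 0.08  0.04 -0.02]
```

Both faces are in contact (about +9 N along n and +4 N along u compared with hanging free), so the tub is seated. Releasing.

```bash
python3 -m crank '[{"dx":0,"dy":0,"dz":0,"wx":0,"wy":0,"wz":0},{"dx":0,"dy":0,"dz":0,"wx":0,"wy":0,"wz":0},{"dx":0,"dy":0,"dz":0,"wx":0,"wy":0,"wz":0},{"dx":0,"dy":0,"dz":0,"wx":0,"wy":0,"wz":0},{"dx":0,"dy":0,"dz":0,"wx":0,"wy":0,"wz":0},{"dx":0,"dy":0,"dz":0,"wx":0,"wy":0,"wz":0},{"dx":0,"dy":0,"dz":0,"wx":0,"wy":0,"wz":0},{"dx":0,"dy":0,"dz":0,"wx":0,"wy":0,"wz":0},{"dx":0,"dy":0,"dz":0,"wx":0,"wy":0,"wz":0},{"dx":0,"dy":0,"dz":0,"wx":0,"wy":0,"wz":0}]' 7.8
sed -i 's/r2.png/r3.png/' g.py; python3 g.py
```

```text
t: 18.35
eef_pos: [0.5296, 0.2233, 0.1189]
ee_rot: [2.318, 0.269, 1.149]
force: [0.7, 0.4, 1.0]
width: 0.0779
gripper_force: 0.0
side tub [(0.95, array([0.564, 0.226, 0.126])), (0.61, array([0.531, 0.232, 0.09 ]))]
side lid [(0.6, array([0.532, 0.234, 0.097])), (0.58, array([0.565, 0.226, 0.123]))]
top tub [(0.66, array([0.562, 0.227, 0.124]))]
top lid [(0.76, array([0.528, 0.237, 0.097]))]
[ 1.0533  0.3406 -0.9609  1.2125 -0.9239  0.6956] 18.65 [-0.0065  0.0707 -0.4465] 0.07789155986669238 0.0
exp mid: up,out,y mm 56.58418592172998 26.326505353014273 -0.1722652653899883 tub org [0.559  0.2262 0.1242] lid [0.5282 0.2306 0.0931]
d cm [-0.3   0.57 -0.79] w deg [0.   0.04 0.03]
d cm [-0.08  0.57 -0.23] w deg [0.   0.04 0.03]
d cm [-0.    0.57 -0.04] w deg [0.   0.04 0.03]
d cm [-0.04  0.07 -0.14] w deg [0.   0.04 0.03]
d cm [-0.   -0.03 -0.04] w deg [0.   0.04 0.03]
```

View pics/r3.png

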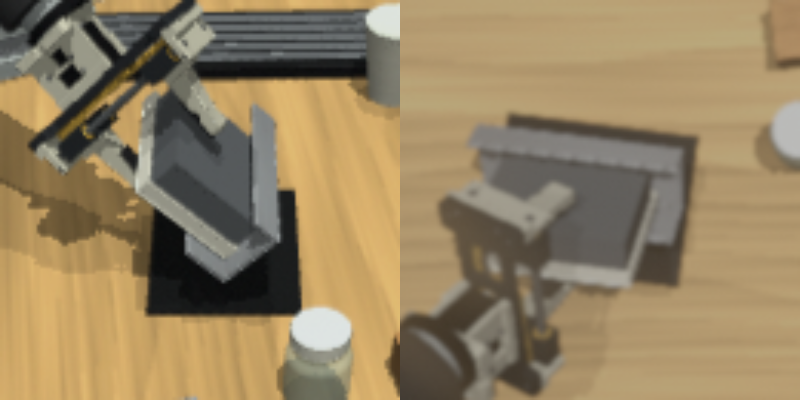

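Released and seated: lid on the back, base up, fingers clear on both sides. I'll back the gripper straight up the slope.

```bash
python3 -m crank '[{"dx":-0.2,"dy":0,"dz":-0.5,"wx":0,"wy":0,"wz":0},{"dx":-0.6,"dy":0,"dz":-1.5,"wx":0,"wy":0,"wz":0},{"dx":-1.2,"dy":0,"dz":-3,"wx":0,"wy":0,"wz":0},{"dx":-1.8,"dy":0,"dz":-4.5,"wx":0,"wy":0,"wz":0},{"dx":-2.4,"dy":0,"dz":-6,"wx":0,"wy":0,"wz":0},{"dx":-3,"dy":0,"dz":-7.5,"wx":0,"wy":0,"wz":0},{"dx":-3.7,"dy":0,"dz":-9.2,"wx":0,"wy":0,"wz":0},{"dx":-3.7,"dy":0,"dz":-9.2,"wx":0,"wy":0,"wz":0},{"dx":-3.7,"dy":0,"dz":-9.2,"wx":0,"wy":0,"wz":0},{"dx":-3.7,"dy":0,"dz":-9.2,"wx":0,"wy":0,"wz":0}]'
sed -i 's/r3.png/r4.png/' g.py; python3 g.py
```

```text
t: 19.9
eef_pos: [0.4603, 0.2332, 0.1887]
ee_rot: [2.318, 0.27, 1.149]
force: [-0.5, -0.1, -0.2]
width: 0.0781
gripper_force: 0.0
side tub [(0.79, array([0.563, 0.224, 0.122]))]
side lid [(0.89, array([0.532, 0.233, 0.096]))]
top tub [(0.82, array([0.564, 0.228, 0.126]))]
top lid [(0.78, array([0.526, 0.236, 0.094]))]
[ 1.3022  0.2    -0.9209  0.9056 -1.0888  0.8303] 20.2 [ 1.3044 -0.0165  0.1514] 0.07740582621184727 0.0
exp mid: up,out,y mm 155.49319596230487 26.304351016547667 -0.2075413352454898 tub org [0.4898 0.2361 0.1941] lid [0.459  0.2405 0.163 ]
d cm [3.42 0.57 8.38] w deg [-0.    0.08  0.04]
d cm [3.64 0.57 8.94] w deg [-0.    0.08  0.04]
d cm [3.72 0.57 9.12] w deg [-0.    0.08  0.04]
d cm [3.68 0.07 9.03] w deg [-0.    0.08  0.04]
d cm [ 3.72 -0.03  9.12] w deg [-0.    0.08  0.04]
```

View pics/r4.png

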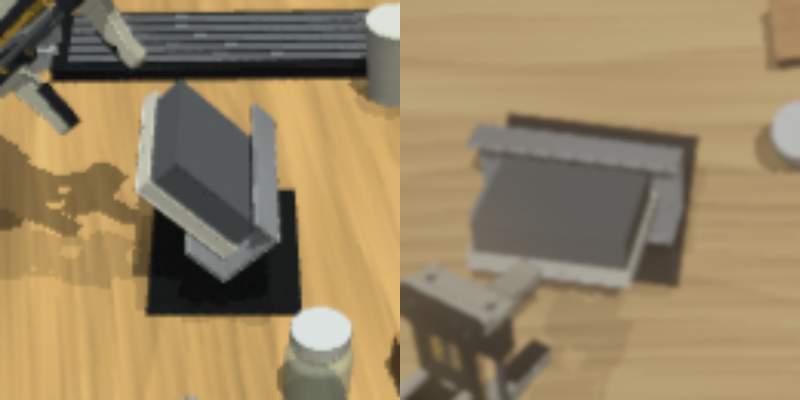

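The tub rests lid-down on the rack's back, mid-rack. Its centre is about (0.546, 0.230, 0.110), against a seat at (0.546, 0.229, 0.110), and the gripper is clear. Handing in.

```bash
python3 -c "
from station import arm
print(arm.job_done())"
```

```text
the job is handed in; nothing more can be done
None
```

The job is handed in (no verdict came back): the tub was turned over with its lid held shut and released behind the rack lip at mid-rack, lid on the sloping back, its centre measured about 1 mm from the seat (camera marks good to about 4 mm), at about 20 s of the 43 s.

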